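Slide the large mixing board out over the edge of the curing stand

TASK

Two flat mixing boards lie on the low plywood curing stand with no edge to get hold of. Slide the larger one straight out over the stand's front edge, the long edge nearest the robot, until about a third of its depth (45 mm) overhangs, so that it can be pinched there, and let go of it lying flat and square on the stand. Leave the smaller board where it is.

Things in the scene. Friction and masses are not known exactly. Their poses are not given: they have to be found in the camera images.
- large_board: the larger of two flat beige mixing boards with a brown ring stain: 135 mm deep (its x) by 165 mm wide (its y) by 9 mm thick, 0.1 to 0.25 kg, loose. Origin: centre of its underside; z up. It starts flat on the stand, nearly square to it (within 6 degrees), its near edge 15 to 40 mm behind the stand's front edge, in the left or the right half (centre 87 to 103 mm from the stand's middle). Too wide to grasp across; it slides when pushed at its back edge or dragged from above.
- small_board: the smaller, similar board: 104 mm deep (x) by 122 mm wide (y) by 6 mm thick, loose, flat on the other half of the stand. Origin: centre of its underside. Must stay where it is.
- stand: fixed low plywood stand like a small bench: flat smooth top 230 mm deep (its x) by 420 mm wide (its y), 70 mm high, no rim. Origin: centre of its underside, on the worktop; z up; its x points away from the robot, so the front edge, over which the board shall hang, is 115 mm from the origin along -x and the top is 70 mm above the origin. Turned at most 9 degrees about the vertical.

How it is judged (in metres and radians):
At the end, for the whole second after the job is handed in: The large board lies flat and still on the stand, 30 to 61 mm of its depth (at its middle) over the front edge, square within 12 degrees, its centre 60 to 130 mm left or right of the stand's middle; the small board is within 20 mm of its start (x of large_board in the frame of stand between -0.1085 and -0.0775 m and (y of large_board in the frame of stand between 0.06 and 0.13 m or y of large_board in the frame of stand between -0.13 and -0.06 m) and z of large_board in the frame of stand between 0.066 and 0.075 m and angle between large_board's own z axis and vertical below 0.05 rad and angle between the x axis of large_board and the x axis of stand, either way round below 0.21 rad and linear speed of large_board below 0.01 m/s and distance of small_board from where it was at the start of the episode below 0.02 m); the robot touches nothing.
It fails at once if the small board is shoved more than 20 mm (distance of small_board from where it was at the start of the episode above 0.02 m).
It also fails if it takes over 45 s, if anything falls off the work surface, if the arm or the gripper's body presses on something with over 40 N, if the wrist force passes 120 N, or if a joint passes its speed limit or range.

ROBOT

A 6-joint arm with a two-finger parallel gripper is mounted at the origin on a cart in front of the work surface, level with it; the furniture and walls round the work are solid. World frame = base frame: x ahead of the robot, y to its left, z up, the work surface at z = 0. Lengths are in mm, angles in rad, forces in N, time in s.
With the tool pointing down it reaches from about 275 to 725 mm from the base axis. Payload 5.6 kg.
Tool frame: the origin (TCP) lies midway between the tips of the shut fingers; the grasp point (between the pads) lies 19 mm behind it; z points along the fingers, y is the line along which they close (so a half turn about z gives the same grasp; the last joint's range is limited). The gripper opens to 85 mm and grips with 20 to 120 N. Pads are 22 mm wide; open, the fingers measure 114 mm over their backs; the gripper's body (76 mm by 85 mm) begins 54 mm behind the grasp point. The pads swing forward as they close: fully open they stand 13 mm farther back than shut.
Start: joints at [0.285, 0.255, 0.108, 0, -1.424, -0.285], TCP at [549.994, 0.025, 231.283] pointing down, gripper open.
Joint ranges: [-2.95, 2.95], [-1.21, 1.97], [-1.09, 1.5], [-2.87, 1.71], [-2.94, -0.07], [-3.05, 3.05]. Speed limits (rad/s): [2.57, 2.57, 3.14, 3.14, 3.14, 3.14].

INTERFACE

Orientations are given as a rotation vector (axis times angle).
In Python, from station import bot, read_camera, camera_info gives the robot as it stands.
- The arm moves only by the tool step_arm, never from a script. Its argument "targets" is one flat list of numbers, 6 for each row, row after row: the shift along the tool's x, y, z in cm, then the turn, a rotation vector about the tool's x, y, z in degrees. A call has 1 to 12 rows; each row is the pose to reach, as a shift and turn from the pose commanded when the call began, along the tool's axes at that moment; what a row does not reach only later rows make up. A row lasts 1/8 s, in which the tool goes at most 62.5 mm and 10.7 degrees, less where a joint would pass 70% of its speed; a pose out of reach is approached as far as the arm can. A call with a gripper value outside its range is refused whole. "claw" is the opening in per cent of the stroke, from 0 (shut) to 100 (fully open), set as the call begins (left out, the last holds). The fingers move at their own pace and stop on an object; "grip_force" is the grip in N (left out, the last holds). Time passes only in rows, so rows that repeat a pose let the fingers close. It gives the time, the measured TCP pose, the force, the opening and the grip force at its end, in the units of the state.
- bot.sense(): the state, without advancing time (a new reading comes with each control period).
- read_camera(name): name is "scene" or "side" or "wrist"; returns the picture (420x560x3 uint8, red, green, blue); there is no depth.
- camera_info(name): a dict with "vertical_fov" (degrees; the focal length in pixels is half the picture's height over the tangent of half this angle, whatever the lens; pixels are square), "cx", "cy" (the principal point, pixels), "dist" ([k1, k2, p1, p2, k3] as OpenCV has them; the pictures are not rectified), "camera_from_world" (4x4, takes a point from world to camera coordinates); the wrist camera has in their place "tool_from_camera" (4x4, takes a point from camera to tool coordinates, whose origin is the TCP and whose axes are the flange's). Camera axes: x right, y down, z forward; pixel columns grow to the right and rows downward; lengths in mm; the calibration is good to about 2 mm. A picture is of the moment at which its call begins: read the wrist's pose just before it. camera_info takes no time and is no camera call.
- bot.sign_off(): hands the job in; it is judged then, once.
The state is a dict: "clock": time; "joints": joint angles; "qvel": joint speeds; "tau": joint torques, N m; "tool_pos": TCP position; "orientation": TCP orientation; "wrist_force": force on the tool from outside, world axes, zero at the start; "ft_torque": the same for the moment, N m; "opening": finger opening in mm; "gripper_force": force on a finger pad.
Only numpy, scipy, OpenCV 4.12 (cv2) and the standard library are available. Lean on these libraries where they do the work, as an engineer would, in place of code of your own. Each camera call takes 0.05 s, during which the arm holds its last target. There are 200 camera calls.

## Working session

There is one attempt and no reset: what is moved stays moved. The work goes in short steps, Python scripts to look and compute and a tool call to move; the robot and the scene stay as the last step left them, time stands still between calls to the robot, and variables do not carry over. Pictures are saved under pics/ and viewed, at most 10 in all, crops included, and the job is handed in when it is done.

Besides the shell and the picture viewer there is one more tool, called after "Call:" by a JSON object that holds its "op" and its "data". step_arm: Moves the arm, as the interface text tells. Its arguments: {"type":"object","properties":{"targets":{"type":"array","items":{"type":"number"}},"claw":{"type":"number"},"grip_force":{"type":"number"}},"required":["targets"]}

```bash
mkdir -p pics; ls
python3 - <<'E'
from station import bot, read_camera, camera_info
import cv2,json
s=bot.sense();print(s['tool_pos'],s['orientation'],s['clock'])
for n in("scene","side","wrist"):
    i=camera_info(n);print(n,{k:(v.tolist() if hasattr(v,'tolist') else v) for k,v in i.items()})
for n in("scene","wrist"):
    im=read_camera(n)[:,:,::-1]; cv2.imwrite(f"pics/{n}0.png",im)
E
```

```text
pics
[5.49496274e+02 5.99723551e-02 2.30369644e+02] [ 2.22036400e+00 -2.22050064e+00 -2.09742532e-03] 0.0
scene {'vertical_fov': 57.44269373712342, 'cx': 276.5009719955617, 'cy': 205.5182659373653, 'dist': [-0.07569323841820066, 0.0, 0.0, 0.0, 0.0], 'camera_from_world': [[0.8131344981675367, -0.5819015785629094, -0.014242217377317944, -413.08324036292066], [-0.29671302326220034, -0.3933206685758007, -0.8702070061184812, 217.69758914585617], [0.500773072075999, 0.7118211885980071, -0.4924803810777512, 597.5367189175523], [0.0, 0.0, 0.0, 1.0]]}
side {'vertical_fov': 47.11662312536798, 'cx': 276.3912662763748, 'cy': 209.83123743849447, 'dist': [-0.11654281784864838, 0.0, 0.0, 0.0, 0.0], 'camera_from_world': [[-0.9574629270138384, -0.2882506199151544, 0.013278686404245213, 504.13738686878565], [-0.18935372330073777, 0.5929078658106355, -0.7826911460672243, 137.1023638748553], [0.21773817043927035, -0.7519121243725271, -0.6222686287732595, 793.9697857128581], [0.0, 0.0, 0.0, 1.0]]}
wrist {'vertical_fov': 60.913940436757045, 'cx': 281.2144639463581, 'cy': 206.9858895708447, 'dist': [-0.05416357267698781, 0.0, 0.0, 0.0, 0.0], 'tool_from_camera': [[0.00021324308081799735, -0.962241258788138, -0.2721979324190571, 68.89691580333945], [0.9999997084831157, 5.619635906071584e-06, 0.0007635457451080706, -0.5831113510198493], [-0.0007331855656405215, -0.27219801588961073, 0.9622409794769117, -142.6307751851242], [0.0, 0.0, 0.0, 1.0]]}
```

View pics/scene0.png

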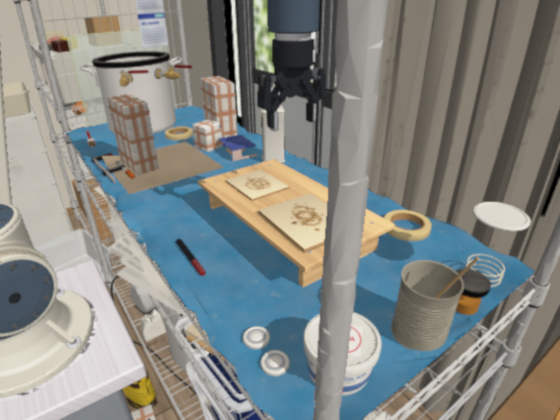

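View pics/wrist0.png

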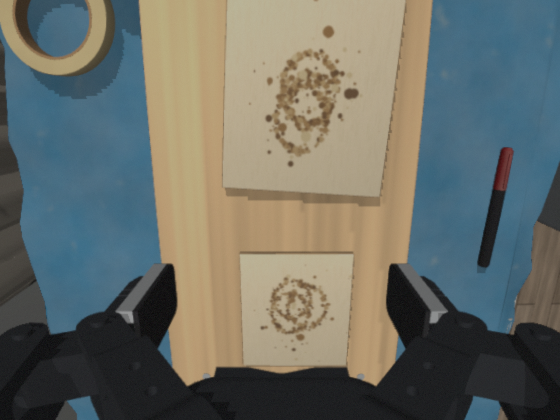

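Run:
```python
from station import read_camera
import cv2
cv2.imwrite("pics/side0.png",read_camera("side")[:,:,::-1])
```

```text
(no output)
```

View pics/side0.png

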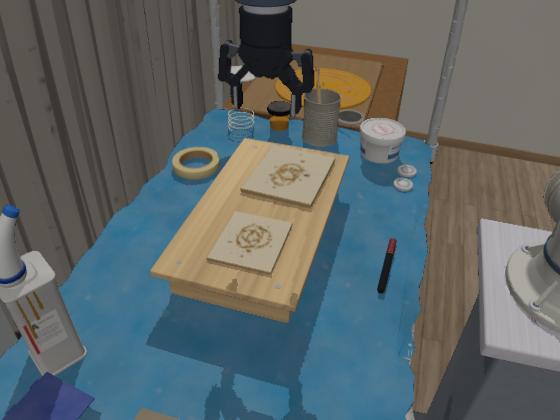

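```bash
cat > h.py <<'E'
from station import bot, read_camera, camera_info
import cv2, numpy as np
from scipy.spatial.transform import Rotation as R
def cam(n):
    i=camera_info(n); f=210/np.tan(np.radians(i['vertical_fov'])/2)
    K=np.array([[f,0,i['cx']],[0,f,i['cy']],[0,0,1]])
    if n=='wrist':
        s=bot.sense(); T=np.eye(4); T[:3,:3]=R.from_rotvec(s['orientation']).as_matrix(); T[:3,3]=s['tool_pos']
        W=T@np.array(i['tool_from_camera'])
    else: W=np.linalg.inv(np.array(i['camera_from_world']))
    return K,np.array(i['dist']),W
def topl(c,px,z):
    K,d,W=c
    u=cv2.undistortPoints(np.array(px,float).reshape(-1,1,2),K,d)[:,0]
    r=np.c_[u,np.ones(len(u))]@W[:3,:3].T; o=W[:3,3]
    return (o+r*((z-o[2])/r[:,2])[:,None])[:,:2]
E
python3 - <<'E'
from h import *
c=cam('wrist')
p=lambda n,px,z:print(n,topl(c,px,z).round(1).tolist())
p('stand back edge',[(140,0),(172,370)],70)
p('stand front edge',[(431,0),(403,370)],70)
p('large',[(228,0),(222,187),(381,198),(405,10)],79)
p('small',[(240,253),(353,253),(348,367),(244,366)],76)
c=cam('side')
p('s stand',[(248,141),(350,152),(290,305),(172,278)],70)
p('s large',[(275,151),(335,156),(303,206),(242,190)],79)
p('s small',[(223,214),(292,227),(269,270),(210,253)],76)
im=cv2.imread('pics/side0.png')[120:310,160:360]
cv2.imwrite('pics/crop.png',cv2.resize(im,None,fx=3,fy=3,interpolation=cv2.INTER_CUBIC))
E
```

```text
stand back edge [[659.4, -150.1], [662.5, 191.8]]
stand front edge [[433.2, -150.5], [423.6, 192.5]]
large [[589.6, -146.6], [599.8, -3.2], [464.5, 6.4], [456.1, -140.6]]
small [[586.8, 58.2], [485.1, 58.3], [482.5, 182.6], [587.0, 180.9]]
s stand [[645.4, -181.0], [429.2, -204.7], [439.0, 227.4], [620.5, 230.7]]
s large [[574.4, -145.6], [453.9, -165.0], [475.2, 13.6], [592.3, 1.6]]
s small [[601.0, 73.0], [479.4, 70.2], [486.1, 176.3], [584.6, 169.0]]
```

View pics/crop.png

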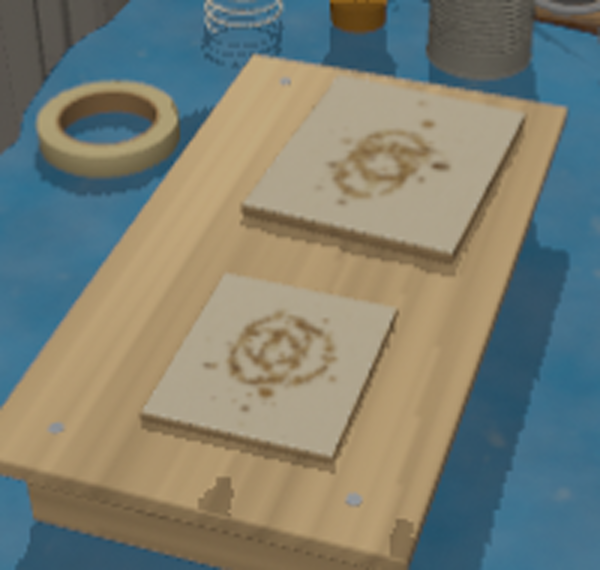

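Run:
```python
from h import *
from scipy.optimize import least_squares
c=cam('side');w=cam('wrist')
def fit(name,crop,z,dx,dy,wp=()):
    q=topl(c,[(160+(x+.5)/3-.5,120+(y+.5)/3-.5) for x,y in crop],z)  # order: back-right, front-right, front-left, back-left
    P=np.array([(dx,-dy),(-dx,-dy),(-dx,dy),(dx,dy)])/2
    Rm=lambda a:np.array([[np.cos(a),-np.sin(a)],[np.sin(a),np.cos(a)]])
    wl=[(topl(w,[px],z)[0],s) for px,s in wp]
    def f(v,full=False):
        r=(P@Rm(v[2]).T+v[:2]-q).ravel()
        e=[]
        for pt,s in wl:
            l=Rm(v[2]).T@(pt-v[:2]); e.append({'f':l[0]+dx/2,'b':l[0]-dx/2,'l':l[1]-dy/2,'r':l[1]+dy/2}[s])
        return np.r_[r*.7,e]
    s=least_squares(f,[530,0,0],x_scale=[1,1,.01],loss='soft_l1',f_scale=3);print(name,s.x[:2].round(1),np.degrees(s.x[2]).round(2),f(s.x).round(1));return s.x
S=fit('stand',[(255,55),(567,107),(405,566),(-5,472)],70,230,420,[((140,0),'b'),((172,370),'b'),((431,0),'f'),((403,370),'f'),((156,185),'b')])
L=fit('large',[(333,80),(523,117),(452,257),(243,207)],79,135,165,[((228,3),'b'),((222,187),'b'),((224,187),'l'),((379,198),'l'),((381,198),'f'),((405,10),'f')])
B=fit('small',[(224,274),(397,311),(332,458),(142,415)],76,104,122,[((240,254),'b'),((244,366),'b'),((243,253),'r'),((350,253),'r'),((353,254),'f'),((348,366),'f')])
a=S[2];Rm=np.array([[np.cos(a),-np.sin(a)],[np.sin(a),np.cos(a)]])
for n,v in(('L',L),('B',B)):print(n,(Rm.T@(v[:2]-S[:2])).round(1),np.degrees(v[2]-a).round(2))
```

```text
stand [543.5  21.2] 0.47 [ 2.6  2.1  0.5  0.8 -3.1 -0.7 10.7 -2.2 -0.5  5.3  3.2 -3.6  0.3]
large [526.5 -79.2] -3.6 [ 0.2 -3.7  0.  -1.9  0.6 -0.3  2.1  0.4 -0.3  0.9 -2.2 -0.9  0.3  1.1]
small [534.8 119.8] 0.14 [ 1.1 -0.4  0.7 -1.7 -0.1  0.2  1.4  0.1 -0.1  0.4 -0.7 -0.4  2.1 -0. ]
L [ -17.9 -100.2] -4.08
B [-7.9 98.6] -0.34
```

Call:
{"op": "step_arm", "data": {"targets": [1,-1,0,0,0,10,2,-2,0,0,0,20,3,-3,0,0,0,30,4,-4,0,0,0,40,5,-5,0,0,0,50,6,-6,1,0,0,60,7,-7,3,0,0,70,7.9,-8,5,0,0,80,7.9,-8,7,0,0,90,7.9,-8,8,0,0,90,7.9,-8,9,0,0,90,7.9,-8,9,0,0,90], "claw": 100}}

```text
clock: 1.65
tool_pos: [629.6, -78.8, 140.9]
orientation: [0.003, -3.141, 0.0]
wrist_force: [-0.5, -0.6, -0.3]
opening: 85.1
gripper_force: 0.0
```

Call:
{"op": "step_arm", "data": {"targets": [0,0,2.5,0,0,0,0,0,5,0,0,0,0,0,6.5,0,0,0,0,0,7.2,0,0,0,0,0,7.6,0,0,0,0,0,7.6,0,0,0]}}

```text
clock: 2.4
tool_pos: [630.3, -79.0, 65.8]
orientation: [-0.0, 3.141, -0.0]
wrist_force: [0.7, -0.1, -0.7]
opening: 85.1
gripper_force: 0.0
```

Run:
```python
from h import *
im=read_camera('side')[100:260,180:380]
cv2.imwrite('pics/c2.png',cv2.resize(im[:,:,::-1],None,fx=3.5,fy=3.5,interpolation=cv2.INTER_CUBIC))
```

```text
(no output)
```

View pics/c2.png

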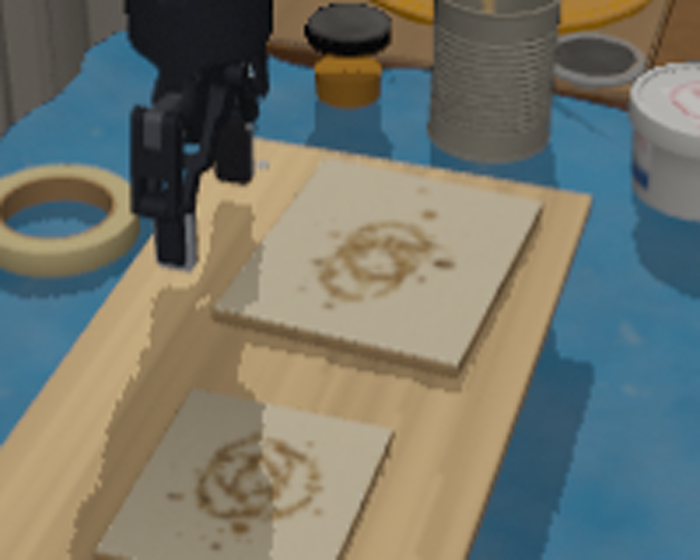

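The fingers are behind the board's back edge (left finger tip at about (178,262) in the crop) with clear space on the stand. I'll lower in small steps.

Call:
{"op": "step_arm", "data": {"targets": [0,0,0.2,0,0,0,0,0,0.4,0,0,0,0,0,0.4,0,0,0]}}

```text
clock: 2.82
tool_pos: [629.8, -79.0, 61.1]
orientation: [-0.0, -3.141, 0.0]
wrist_force: [-1.0, 0.3, 0.6]
opening: 85.2
gripper_force: 0.0
```

Call:
{"op": "step_arm", "data": {"targets": [0,0,0.1,0,0,0,0,0,0.1,0,0,0]}}

```text
clock: 3.08
tool_pos: [629.9, -78.9, 60.2]
orientation: [-0.0, -3.141, -0.0]
wrist_force: [-0.3, 0.1, -0.0]
opening: 85.7
gripper_force: 0.0
```

Call:
{"op": "step_arm", "data": {"targets": [0,0,0.1,0,0,0,0,0,0.1,0,0,0]}}

```text
clock: 3.32
tool_pos: [629.9, -79.0, 59.2]
orientation: [-0.0, -3.141, -0.0]
wrist_force: [-0.5, -0.1, -0.1]
opening: 85.3
gripper_force: 0.0
```

Call:
{"op": "step_arm", "data": {"targets": [1,0,0,0,0,0,1.6,0,0,0,0,0,2.2,0,0,0,0,0,2.8,0,0,0,0,0,3.4,0,0,0,0,0,4.0,0,0,0,0,0,4.6,0,0,0,0,0,5.2,0,0,0,0,0,5.8,0,0,0,0,0,6.4,0,0,0,0,0,7.0,0,0,0,0,0,7.0,0,0,0,0,0]}}

```text
clock: 4.82
tool_pos: [559.2, -79.0, 59.2]
orientation: [-0.0, -3.141, -0.0]
wrist_force: [-0.5, 0.7, 0.1]
opening: 85.4
gripper_force: 0.0
```

Run:
```python
from h import *
im=read_camera('side')[120:310,160:360]
cv2.imwrite('pics/c3.png',cv2.resize(im[:,:,::-1],None,fx=3,fy=3,interpolation=cv2.INTER_CUBIC))
```

```text
(no output)
```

View pics/c3.png

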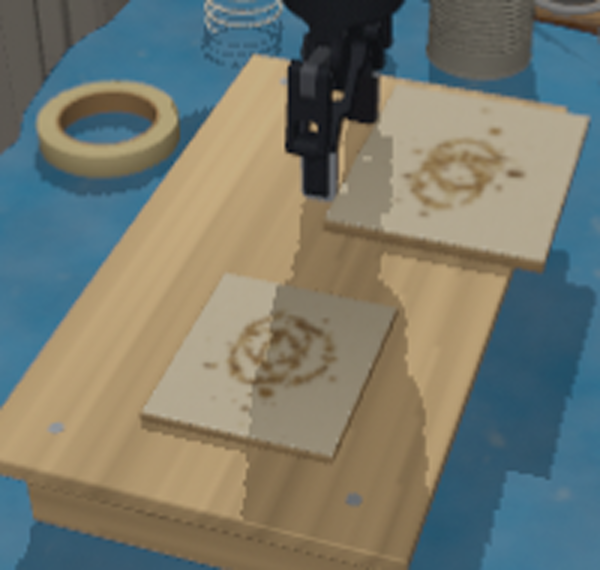

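Run:
```python
from h import *
c=cam('side')
q=lambda p,z:topl(c,[(160+(x+.5)/3-.5,120+(y+.5)/3-.5) for x,y in p],z).round(1).tolist()
print(q([(588,118),(543,263),(325,222)],79), q([(565,110),(512,265),(470,385),(405,566)],70))
```

```text
[[412.1, -167.0], [411.6, -2.8], [544.0, -2.2]] [[430.2, -186.6], [430.1, -6.9], [430.4, 101.4], [431.2, 231.3]]
```

The board is square now, with its front corners at (588,118) and (543,263) in the crop. It overhangs about 18 mm, so I'll push 27 mm further.

Call:
{"op": "step_arm", "data": {"targets": [0.5,0,0,0,0,0,1.0,0,0,0,0,0,1.5,0,0,0,0,0,2.0,0,0,0,0,0,2.4,0,0,0,0,0,2.7,0,0,0,0,0,2.7,0,0,0,0,0]}}

```text
clock: 5.75
tool_pos: [532.7, -79.0, 59.3]
orientation: [0.0, -3.141, 0.0]
wrist_force: [-0.8, -0.4, -0.1]
opening: 85.2
gripper_force: 0.0
```

Call:
{"op": "step_arm", "data": {"targets": [-0.5,0,0,0,0,0,-1.5,0,0,0,0,0,-2.5,0,0,0,0,0,-2.5,0,-3,0,0,0,-2.5,0,-8,0,0,0,-2.5,0,-12,0,0,0,-2.5,0,-12,0,0,0]}}

```text
clock: 6.62
tool_pos: [560.7, -79.1, 183.1]
orientation: [-0.0, 3.134, -0.0]
wrist_force: [1.4, -0.3, -0.8]
opening: 85.8
gripper_force: 0.0
```

Run:
```python
from h import *
im=read_camera('side')[120:310,180:380]
cv2.imwrite('pics/c4.png',cv2.resize(im[:,:,::-1],None,fx=3,fy=3,interpolation=cv2.INTER_CUBIC))
```

```text
(no output)
```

View pics/c4.png

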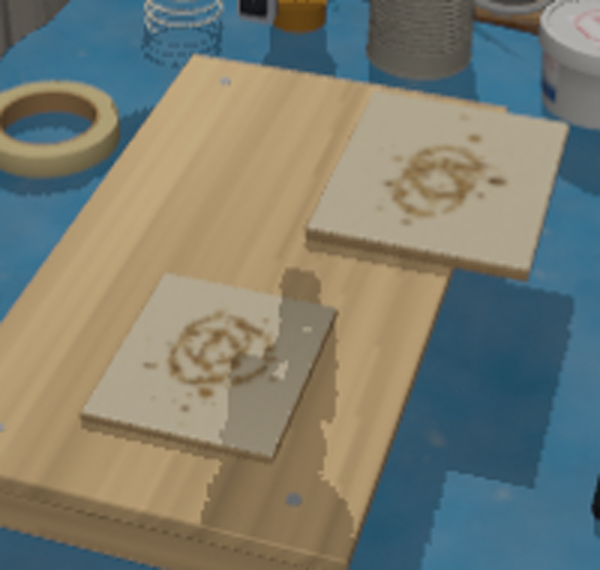

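Run:
```python
from h import *
c=cam('side')
q=lambda p,z:topl(c,[(180+(x+.5)/3-.5,120+(y+.5)/3-.5) for x,y in p],z).round(1).tolist()
print(q([(373,88),(568,126),(529,270),(307,232)],79), q([(505,107),(452,268),(410,385)],70)); s=bot.sense(); print(s['wrist_force'],s['clock'])
```

```text
[[520.1, -171.6], [385.0, -165.7], [384.9, -4.5], [517.3, -0.3]] [[430.9, -190.4], [429.5, -4.1], [430.4, 101.4]]
[-1.00757285  0.5137611  -0.0478977 ] 6.675
```

The overhang is about 45 mm, the board is square and 106 mm from the stand's middle, and the small board hasn't moved. The tool is clear, so I'm handing in.

```bash
python3 -c "
from station import bot
print(bot.sign_off())"
```

```text
the job is handed in; nothing more can be done
None
```

The job is handed in (verdict not shown): by my last picture the large board lies flat and square on the stand with about 45 mm over the front edge, the small board looks unmoved, and the gripper is clear.

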